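# Load the forge caddy with sleeves and blanks

### The arm

A 7-joint arm with a two-finger parallel gripper is mounted at the origin on the work surface. World frame = base frame: x ahead of the robot, y to its left, z up, the work surface at z = 0. Lengths are in m, angles in rad, forces in N, time in s.
With the tool pointing down it reaches from about 0.425 to 0.875 m from the base axis. Payload 9.9 kg.
Tool frame: the origin (TCP) lies midway between the tips of the shut fingers; the grasp point (between the pads) lies 19 mm behind it; z points along the fingers, y is the direction in which the jaws open and shut (so a half turn about z gives the same grasp; the last joint's range is limited). The gripper opens to 85 mm and grips with 20 to 120 N. Pads are 22 mm wide; open, the fingers measure 114 mm over their backs; the gripper's body (76 mm by 85 mm) begins 54 mm behind the grasp point. The pads swing forward as they close: fully open they stand 13 mm farther back than shut.
Start: joints at [1.176, 0.576, 0.025, 1.437, -0.015, 1.129, -0.057], TCP at [0.206, -0.643, 0.231] pointing down, gripper open.
Joint ranges: [-2.76, 2.76], [-0.34, 2.15], [-1.52, 1.57], [0.19, 2.46], [-1.09, 4.23], [0.17, 1.99], [-2.82, 2.82]. Speed limits (rad/s): [2.22, 2.22, 3.01, 3.01, 3.14, 3.14, 3.14].

### API

Orientations are given as a unit quaternion [w, x, y, z].
In Python, from rig import r, kin, status, cams gives the robot as it stands. Calls block until the motion is done:
- r.move_pose(position, orientation): joint-space move of the TCP to a pose.
- r.move_linear(position, rotation=None, vel=0.15): straight line of the TCP; rotation=None keeps the orientation; vel is the mean speed in m/s.
- r.move_j(angles): joint-space move.
- r.grip(opening): finger opening in m; the grip force is fixed at half the most; returns when the fingers have stopped.
- r.sleep(seconds).
- kin.inverse_kinematics(position, orientation): joint angles nearest the present ones, or None.
- status.get_obs(): the state.
- cams.capture(name): name is "scene" or "top" or "wrist"; returns the picture (400x640x3 uint8, blue, green, red); there is no depth.
- cams.camera_params(name): a dict with "fovy" (degrees; the focal length in pixels is half the picture's height over the tangent of half this angle, whatever the lens; pixels are square), "cx", "cy" (the principal point, pixels), "position" and "rotation" of the camera in the world. Camera axes: x right, y down, z forward; pixel columns grow to the right and rows downward; lengths in m; the calibration is good to about 2 mm. The wrist camera is an equidistant fisheye: a pixel r from the principal point sees the ray r / f radians off the axis. A picture is of the moment at which its call begins: read the wrist's pose just before it. camera_params takes no time and is no camera call; for the wrist camera it gives the pose at the moment of the call.
A pose or a line that the arm cannot do raises r.PlanningError and nothing moves.
- r.job_done(): hands the job in, once; it reports no verdict.
The state is a dict: "time_s": time; "joints": joint angles; "qvel": joint speeds; "joint_efforts": joint torques, N m; "position": TCP position; "tcp_rot": TCP orientation; "ft_force": force on the tool from outside, world axes, zero at the start; "torque": the same for the moment, N m; "width": finger opening in m.
Only numpy, scipy, OpenCV 4.12 (cv2) and the standard library are available. Lean on these libraries where they do the work, as an engineer would, in place of code of your own. Each camera call takes 0.05 s, during which the arm holds its last target.

### The job

Load the grey forge caddy with the four steel pieces for the next job: thread the wide plain pipe sleeve over the spindle's pin so that it sits down on the base, then the narrow plain sleeve on top of it over the same pin; stand the solid round slug in the round cup and the solid square block in the square cup. The pieces must stand upright and fully down. Leave the look-alikes - the six-sided slug, the hollow square tube and the sleeve with a slot in its side - where they are on the bench.

Things in the scene. Friction and masses are not known exactly. Their poses are not given: they have to be found in the camera images.
- wide_sleeve_center (a point): Wide plain pipe sleeve of bare steel, an unbroken ring standing on end: 56 mm outside, 36 mm bore, 30 mm high, about 0.32 kg. The point is its centre, half-way up (15 mm above its underside), z along the bore. To be threaded on the spindle first.
- narrow_sleeve_center (a point): Narrow plain pipe sleeve of bare steel, an unbroken ring standing on end: 44 mm outside, 32 mm bore, 36 mm high, about 0.20 kg. The point is its centre, half-way up (18 mm above its underside), z along the bore. Goes on top of the wide sleeve.
- round_slug_center (a point): Solid round bar slug of bare steel standing on end: 38 mm diameter, 60 mm high, about 0.53 kg. The point is its centre, half-way up (30 mm above its underside), z along its length.
- square_block_center (a point): Solid square bar block of bare steel standing on end: 34 x 34 mm, 60 mm high, about 0.54 kg. The point is its centre, half-way up (30 mm above its underside); x and y are square to its sides, z along its length.
- hex_slug_center (a point): Look-alike, to be left: solid six-sided bar slug of bare steel standing on end, 46 mm across flats, 45 mm high: thicker and lower than the round slug. The point is its centre, half-way up.
- square_tube_center (a point): Look-alike, to be left: hollow square tube offcut of bare steel standing on end, 36 x 36 mm, wall 4 mm, 50 mm high. The point is its centre, half-way up.
- split_sleeve_center (a point): Look-alike, to be left: round steel sleeve with a slot about 15 mm wide through its wall from top to bottom (C-shaped from above), 50 mm outside, 34 mm bore, 34 mm high, standing on end. The point is its centre, half-way up.
- spindle_seat (a point): Spindle of the caddy: a round base 50 mm in diameter whose flat top is 34 mm above the table, with a pin 14 mm thick standing 48 mm above that top. Fixed in a shallow grey tray (330 x 120 mm, rim 20 mm above the table), one of three fittings 100 mm apart along it, in any order. The point is the centre of the base's top, at the foot of the pin; x runs along the tray's length, z up.
- round_cup_floor (a point): Round cup of the caddy: 60 mm inside, wall 4 mm, its rim 18 mm above its inner floor and 26 mm above the table. Fixed in a shallow grey tray (330 x 120 mm, rim 20 mm above the table), one of three fittings 100 mm apart along it, in any order. The point is the centre of its inner floor (8 mm above the table); x runs along the tray's length, z up.
- square_cup_floor (a point): Square cup of the caddy: 58 x 58 mm inside, wall 4 mm, its rim 18 mm above its inner floor (4 mm thick, its top 8 mm above the table) and 26 mm above the table. Fixed in a shallow grey tray (330 x 120 mm, rim 20 mm above the table), one of three fittings 100 mm apart along it, in any order. The point is the centre of its inner floor; x runs along the tray's length and square to two sides, z up.
Not all that is in view belongs to the job. What is shaped like the part that bears wide_sleeve_center but blue or pink is not meant.

How it is judged:
By the outcome, as a careful person would: the job done as asked, in the order asked, and still so for the second after the job is handed in, with the robot touching nothing.
It also fails if it takes over 109 s, if anything falls off the work surface, if the arm or the gripper's body presses on something with over 40 N, if the wrist force passes 120 N, or if a joint passes its speed limit or range.

## Working session

There is one attempt and no reset: what is moved stays moved. The work goes in short steps, each a Python script; the robot and the scene stay as the last script left them, time stands still between calls to the robot, and variables do not carry over. Pictures are saved under pics/ and viewed, and the job is handed in when it is done.

```bash
ls; mkdir -p pics
python3 - <<'E'
from rig import r,kin,status,cams
import cv2
o=status.get_obs();print(o)
for n in("scene","top","wrist"):
    print(n,cams.camera_params(n)); cv2.imwrite(f"pics/{n}0.png",cams.capture(n))
E
```

```text
pics
{'time_s': 0.0, 'joints': array([ 1.17620635,  0.57652269,  0.02485648,  1.43790999, -0.01498379,
        1.12900048, -0.05651938]), 'qvel': array([-0.00060201,  0.00117373, -0.00155004,  0.0009213 , -0.0009483 ,
        0.00010687, -0.00139159]), 'joint_efforts': array([-1.25718370e-04, -7.65752792e+01,  2.25043438e+00, -2.85959691e+01,
        1.53664278e-02,  1.29591025e-02,  5.99354030e-05]), 'position': array([ 0.20627684, -0.64223207,  0.23044858]), 'tcp_rot': array([-8.07850291e-04,  9.87949267e-01,  1.54775838e-01, -1.81061208e-04]), 'ft_force': array([0.38116992, 0.16351062, 0.17161996]), 'torque': array([-0.00687433, -0.06775613,  0.00085684]), 'width': 0.08587411448241505}
scene {'fovy': 47.84514819405035, 'cx': 326.5729295135243, 'cy': 198.02493228595233, 'position': array([1.0361606 , 0.34867259, 0.8121274 ]), 'rotation': array([-0.13888571,  0.41794593,  0.84837871, -0.29374398])}
top {'fovy': 52.78368172395249, 'cx': 314.68515491269534, 'cy': 193.22150943357943, 'position': array([0.49050862, 0.01321775, 1.03562478]), 'rotation': array([ 0.0216406 , -0.70566462,  0.70692397, -0.04275066])}
wrist {'fovy': 65.70646984690485, 'cx': 319.21607827220083, 'cy': 198.78436971180722, 'position': array([ 0.27647182, -0.61993524,  0.37234245]), 'rotation': array([ 0.11799322,  0.79935998, -0.58273021, -0.08675673])}
```

View pics/scene0.png

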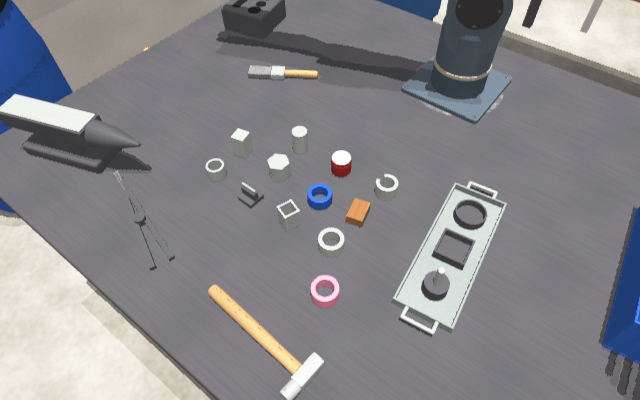

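View pics/top0.png

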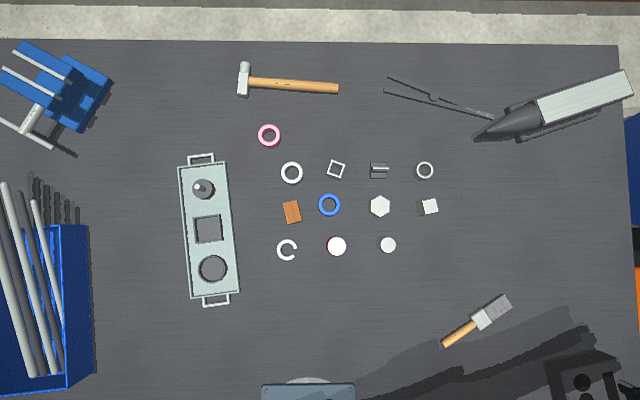

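View pics/wrist0.png

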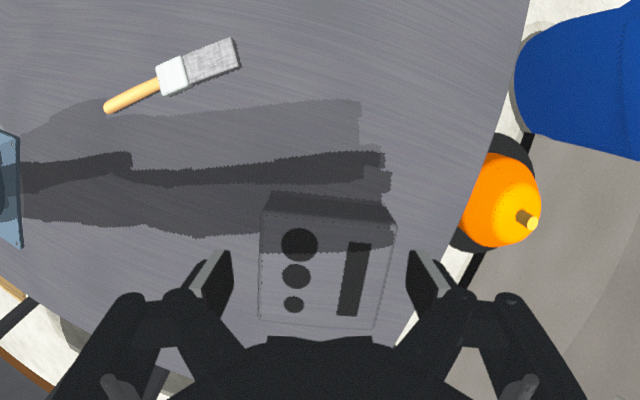

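Candidates in the top view:
- Wide sleeve (291,172), rivals: split (287,250), blue (329,204), pink (269,135).
- Narrow sleeve (425,170).
- Round slug (388,244), rivals: hex (380,206) and the red can (337,246).
- Square block (429,206), rival: hollow tube (335,169).

I'll check these in a close crop.

```bash
cat > h.py <<'E'
import numpy as np, cv2
from rig import r,kin,status,cams
from scipy.spatial.transform import Rotation as R
def rot(q): return R.from_quat([q[1],q[2],q[3],q[0]]).as_matrix()
def ray(p,u,v,fish=False):
    f=200/np.tan(np.radians(p["fovy"])/2); x=(u-p["cx"])/f; y=(v-p["cy"])/f
    if fish:
        t=np.hypot(x,y); s=np.sinc(t/np.pi) and np.sin(t)/max(t,1e-9); d=np.array([x*s,y*s,np.cos(t)])
    else: d=np.array([x,y,1.])
    return rot(p["rotation"])@d
def onz(p,u,v,z,fish=False):
    d=ray(p,u,v,fish); c=np.array(p["position"]); return (c+d*(z-c[2])/d[2])
def proj(p,X,fish=False):
    f=200/np.tan(np.radians(p["fovy"])/2)
    d=rot(p["rotation"]).T@(np.asarray(X)-p["position"])
    if fish:
        n=np.hypot(d[0],d[1]); t=np.arctan2(n,d[2]); k=t/max(n,1e-9)
        return np.array([p["cx"]+f*k*d[0],p["cy"]+f*k*d[1]])
    return np.array([p["cx"]+f*d[0]/d[2],p["cy"]+f*d[1]/d[2]])
E
python3 - <<'E'
import cv2
im=cv2.imread("pics/top0.png")
cv2.imwrite("pics/c1.png",cv2.resize(im[120:270,255:455],None,fx=4,fy=4,interpolation=cv2.INTER_CUBIC))
cv2.imwrite("pics/c2.png",cv2.resize(im[145:310,165:265],None,fx=3.6,fy=3.6,interpolation=cv2.INTER_CUBIC))
im=cv2.imread("pics/scene0.png")
cv2.imwrite("pics/c3.png",cv2.resize(im[110:310,190:450],None,fx=3,fy=3,interpolation=cv2.INTER_CUBIC))
E
```

```text
(no output)
```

View pics/c1.png

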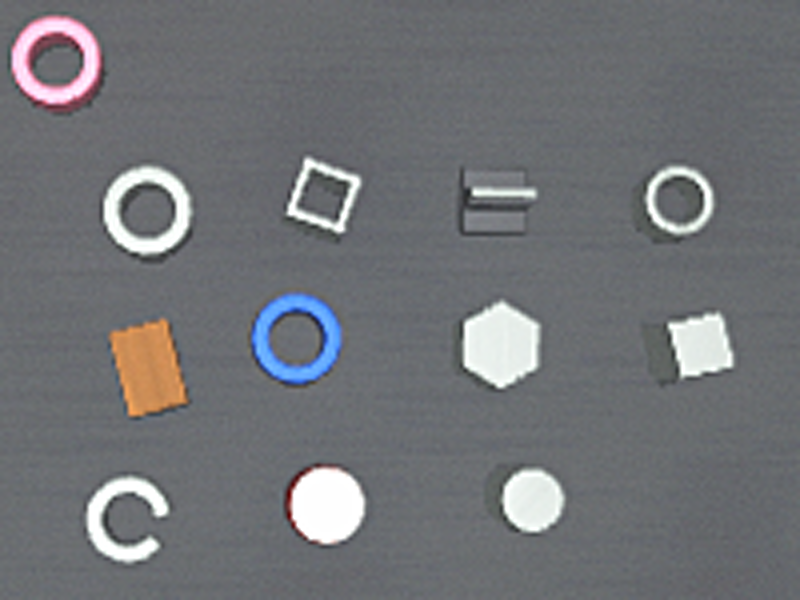

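View pics/c2.png

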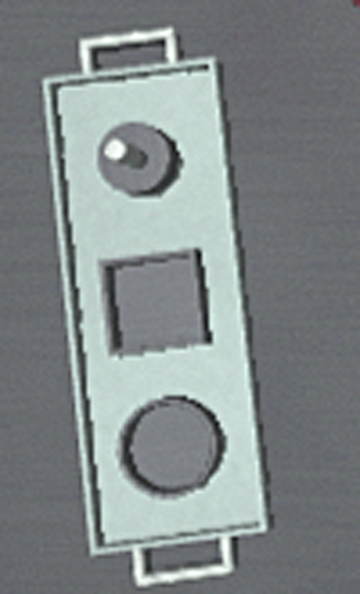

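View pics/c3.png

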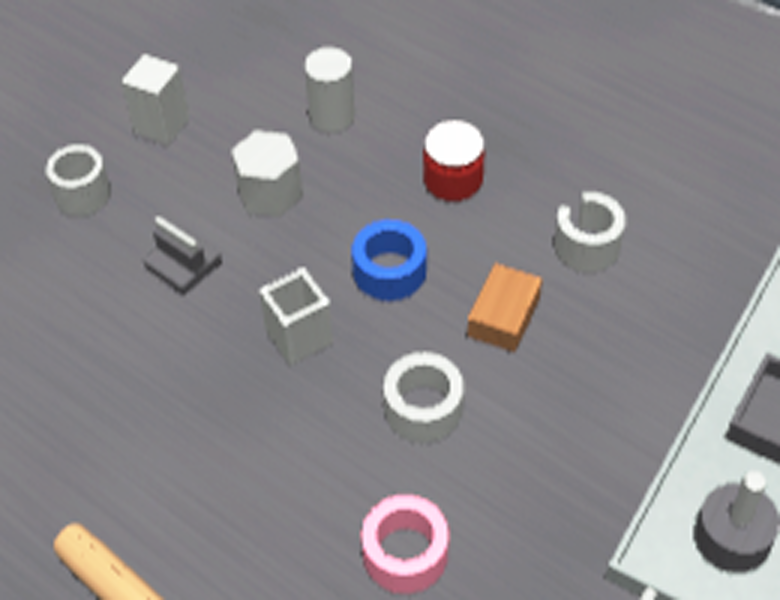

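Run:
```python
from h import *
T=cams.camera_params("top");S=cams.camera_params("scene")
im=cv2.imread("pics/top0.png");sc=cv2.imread("pics/scene0.png")
def blob(im,u,v,w=14,th=185):
    m=(im.min(2)>th).astype(np.uint8); u,v=int(u),int(v); k=np.zeros_like(m);k[v-w:v+w+1,u-w:u+w+1]=m[v-w:v+w+1,u-w:u+w+1]
    c,_=cv2.findContours(k,cv2.RETR_EXTERNAL,cv2.CHAIN_APPROX_NONE); c=max(c,key=cv2.contourArea)
    return c
for n,t,s,z in [("wide",(291,172),(331,240),.03),("narrow",(425,170),(215,165),.036),("slug",(388,244),(299,131),.06),("block",(430,206),(240,134),.06)]:
    c=blob(im,*t); h=cv2.convexHull(c); M=cv2.moments(h);u,v=M['m10']/M['m00'],M['m01']/M['m00']
    P=np.array([onz(T,*p,z)[:2] for p in h[:,0,:].astype(float)]).astype(np.float32)
    rr=cv2.minAreaRect(P*1000)
    c2=blob(sc,*s,w=16,th=212); h2=cv2.convexHull(c2);M=cv2.moments(h2);u2,v2=M['m10']/M['m00'],M['m01']/M['m00']
    print(n,(round(u,1),round(v,1)),onz(T,u,v,z).round(4),rr,"scene",(round(u2,1),round(v2,1)),onz(S,u2,v2,z).round(4))
g=lambda cu,cv_:(165+(cu+.5)/3.6-.5,145+(cv_+.5)/3.6-.5)
gs=lambda cu,cv_:(190+(cu+.5)/3-.5,110+(cv_+.5)/3-.5)
print("pin",onz(T,*g(116,149),.082),onz(S,*gs(753,483),.082))
print("base",onz(T,*g(136,158),.034))
sq=np.array([onz(T,*g(*c),.026)[:2] for c in [(100,260),(197,249),(212,342),(116,354)]]);print("sq",sq,sq.mean(0))
print("rc",onz(T,*g(173,445),.026))
tr=np.array([onz(T,*g(*c),.02)[:2] for c in [(43,79),(215,58),(269,527),(93,553)]]);print("tray",tr,tr.mean(0), np.linalg.norm(tr[0]-tr[1]),np.linalg.norm(tr[1]-tr[2]),np.degrees(np.arctan2(*(tr[1]-tr[2])[::-1])),np.degrees(np.arctan2(*(tr[0]-tr[3])[::-1])))
```

```text
wide (291.2, 172.2) [0.6355 0.0419 0.03  ] ((636.0413818359375, 42.408748626708984), (50.750579833984375, 50.24507141113281), 0.02390420064330101) scene (330.7, 238.4) [0.6372 0.0408 0.03  ]
narrow (424.5, 169.6) [ 0.6417 -0.2944  0.036 ] ((641.8739013671875, -294.5137939453125), (38.224063873291016, 38.548431396484375), 88.48577880859375) scene (214.3, 164.9) [ 0.6435 -0.2946  0.036 ]
slug (387.7, 244.8) [ 0.4544 -0.1923  0.06  ] ((453.9397277832031, -192.9412078857422), (34.134334564208984, 33.58414840698242), 89.72834777832031) scene (298.9, 130.9) [ 0.4564 -0.1933  0.06  ]
block (429.8, 206.0) [ 0.5482 -0.2977  0.06  ] ((548.0828247070312, -297.8283996582031), (32.79246139526367, 31.949995040893555), 12.466727256774902) scene (239.6, 134.2) [ 0.5505 -0.2987  0.06  ]
pin [0.59479019 0.26273345 0.082     ] [0.5974657  0.26242183 0.082     ]
base [0.59380814 0.2614908  0.034     ]
sq [[0.52397801 0.28653197]
 [0.53142549 0.22026436]
 [0.46752816 0.20885869]
 [0.45960635 0.2741002 ]] [0.4956345 0.2474388]
rc [0.39779188 0.23409286 0.026     ]
tray [[0.65086708 0.33080071]
 [0.66598366 0.21136294]
 [0.34145206 0.16908531]
 [0.32496198 0.28805191]] [0.49581619 0.24982522] 0.12039058046316876 0.32727382671003014 7.4222804913593 7.472795295967773
```

Run:
```python
import cv2
im=cv2.imread("pics/scene0.png")
cv2.imwrite("pics/c4.png",cv2.resize(im[180:335,390:510],None,fx=4,fy=3.8,interpolation=cv2.INTER_CUBIC))
```

```text
(no output)
```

View pics/c4.png

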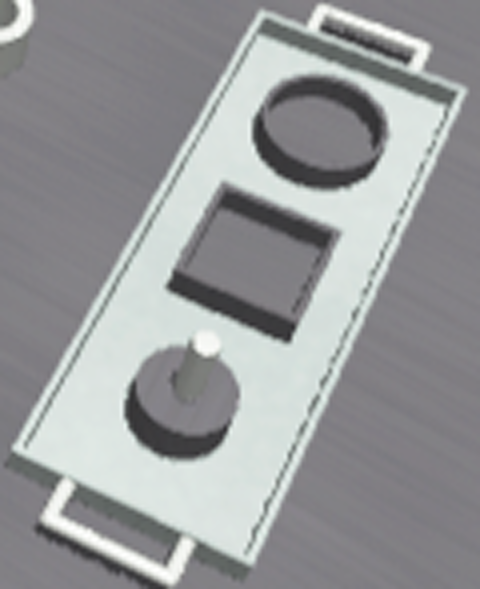

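The top-view crop shows the wide plain ring at (147,210), the narrow ring at (679,200), the solid round top at (532,500) and the solid square at (702,345). The C-ring, hex, open square tube, red can and the blue and pink rings are clearly different. The two cameras agree within about 2.5 mm, and the sizes and the 100 mm fitting pitch match. First I'll check IK for every pose, then pick the wide sleeve.

```bash
cat >> h.py <<'E'
d=np.array([np.cos(np.radians(7.45)),np.sin(np.radians(7.45))])
PIN=np.array([.596,.262]); SQ=PIN-.1*d; RC=PIN-.2*d
OBJ=dict(wide=(.6364,.0414),narrow=(.6425,-.2945),slug=(.4554,-.1928),block=(.5492,-.2981))
def q(phi): # jaw direction, degrees
    a=np.radians(phi+90)/2; return np.array([0,np.cos(a),np.sin(a),0])
def o(): 
    s=status.get_obs(); print("t%.1f"%s["time_s"],s["position"].round(4),"w%.4f"%s["width"],"F",s["ft_force"].round(1)); return s
def pick(xy,z,phi,w,up=.20):
    r.move_pose([*xy,.13],q(phi)); r.grip(.085)
    r.move_linear([*xy,z],vel=.1); o(); r.grip(w-.004); o(); r.move_linear([*xy,up],vel=.2); o()
def place(xy,z,phi,up=.20):
    r.move_pose([*xy,up],q(phi)); r.sleep(.2); f0=o()["ft_force"][2]
    r.move_linear([*xy,z+.003],vel=.12)
    for k in range(5):
        r.move_linear([*xy,z+.002-.001*k],vel=.02); f=status.get_obs()["ft_force"][2]
        if f-f0>5: break
    print("touch at",k,f-f0); o()
E
python3 - <<'E'
from h import *
for n,xy,z,ph in [("wide",OBJ["wide"],0,-90),("narrow",OBJ["narrow"],.002,-90),("slug",OBJ["slug"],.028,-90),("block",OBJ["block"],.028,-77.5),("pin",PIN,.034,-82.5),("sq",SQ,.036,-82.5),("rc",RC,.036,-82.5)]:
    for a in (ph,ph+180):
        for zz in (z,.2):
            k=kin.inverse_kinematics([*xy,zz],q(a)); print(n,a,zz,None if k is None else k.round(2))
E
```

```text
wide -90 0 [-0.17  0.78  0.05  1.76 -0.06  0.6  -1.65]
wide -90 0.2 [-0.04  0.55 -0.16  1.58  0.1   1.02 -1.8 ]
wide 90 0 [ 0.28  0.88 -0.72  1.74  0.76  0.83  0.77]
wide 90 0.2 [ 0.33  0.64 -0.8   1.57  0.5   1.14  0.99]
narrow -90 0.002 [ 0.33  0.86  0.07  1.55 -0.08  0.73 -1.14]
narrow -90 0.2 [ 0.33  0.65  0.05  1.38 -0.04  1.11 -1.18]
narrow 90 0.002 [ 0.7   0.92 -0.63  1.54  0.64  0.9   1.42]
narrow 90 0.2 [ 0.73  0.72 -0.71  1.37  0.47  1.22  1.56]
slug -90 0.028 [ 0.29  0.61  0.02  2.12 -0.03  0.41 -1.23]
slug -90 0.2 [ 0.33  0.34 -0.03  1.95  0.02  0.85 -1.28]
slug 90 0.028 [ 0.65  0.65 -0.52  2.11  0.63  0.54  1.24]
slug 90 0.2 [ 0.85  0.42 -0.76  1.93  0.36  0.93  1.48]
block -77.5 0.028 [ 0.41  0.73  0.02  1.78 -0.02  0.63 -0.91]
block -77.5 0.2 [ 0.42  0.53  0.    1.62 -0.    0.99 -0.93]
block 102.5 0.028 [ 0.81  0.8  -0.65  1.76  0.65  0.8   1.62]
block 102.5 0.2 [ 0.89  0.62 -0.78  1.6   0.47  1.12  1.78]
pin -82.5 0.034 [-0.43  0.75 -0.1   1.7   0.11  0.7  -2.02]
pin -82.5 0.2 [-0.23  0.59 -0.43  1.54  0.26  1.07 -2.16]
pin 97.5 0.034 [-0.12  0.82 -0.63  1.69  0.61  0.84  0.68]
pin 97.5 0.2 [ 0.11  0.78 -1.15  1.52  0.73  1.31  0.59]
sq -82.5 0.036 [-0.48  0.65 -0.11  1.96  0.12  0.54 -2.11]
sq -82.5 0.2 [-0.13  0.48 -0.63  1.79  0.33  0.98 -2.33]
sq 97.5 0.036 [-0.1   0.74 -0.71  1.94  0.72  0.73  0.46]
sq 97.5 0.2 [ 0.22  0.74 -1.34  1.77  0.76  1.27  0.38]
rc -82.5 0.036 [-0.37  0.59 -0.39  2.19  0.5   0.45 -2.6 ]
rc -82.5 0.2 [ 0.07  0.43 -0.98  2.    0.44  0.94 -2.57]
rc 97.5 0.036 [-0.08  0.69 -0.85  2.18  0.88  0.67  0.15]
rc 97.5 0.2 [ 0.04  0.41 -0.93  2.    0.41  0.93  0.6 ]
```

```bash
sed -i 's/r.move_pose(\[\*xy,.13\],q(phi)); r.grip(.085)/r.move_pose([*xy,.18],q(phi)); cv2.imwrite("pics\/pre_%s.png"%NAME,cams.capture("wrist"))/' h.py; sed -i '1i NAME="x"' h.py
python3 - <<'E'
import h; h.NAME="wide"
from h import *
r.move_pose([*OBJ["wide"],.18],q(-90)); p=cams.camera_params("wrist"); im=cams.capture("wrist")
print(proj(p,[*OBJ["wide"],.03],True)); 
a,b=np.array([[.0,0,0],[0,0,0]])[:2,0]
for k in range(0,360,10):
    t=np.radians(k);X=np.array([OBJ["wide"][0]+.028*np.cos(t),OBJ["wide"][1]+.028*np.sin(t),.03]); u=proj(p,X,True).round().astype(int); cv2.circle(im,tuple(map(int,u)),1,(0,0,255),-1)
cv2.imwrite("pics/w1.png",im);o()
E
```

```text
[317.78474344 184.46035474]
t3.0 [0.6365 0.0403 0.18  ] w0.0856 F [ 0.   0.6 -0.4]
```

View pics/w1.png

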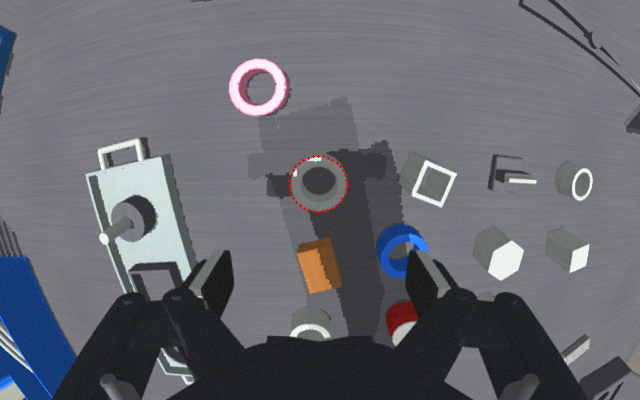

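The wrist view puts the plain wide ring at (318,184), and my predicted rim outline lies right on it. Next is the pick.

Run:
```python
import h; h.NAME="wide"
from h import *
pick(OBJ["wide"],0.0,-90,.056)
cv2.imwrite("pics/w2.png",cams.capture("wrist"))
r.move_pose([*PIN,.20],q(-82.5)); p=cams.camera_params("wrist"); im=cams.capture("wrist"); o()
cv2.imwrite("pics/w3.png",im)
```

```text
t5.3 [6.368e-01 4.140e-02 5.000e-04] w0.0856 F [-0.8 -0.4 -0.4]
t5.7 [0.6366 0.0413 0.0008] w0.0548 F [-1.6 -0.5  7.8]
t6.9 [0.6356 0.0413 0.1987] w0.0549 F [ 0.5 -0.5 -2.9]
t7.9 [0.5965 0.2605 0.1996] w0.0549 F [-0.  -0.7 -3.1]
```

View pics/w3.png

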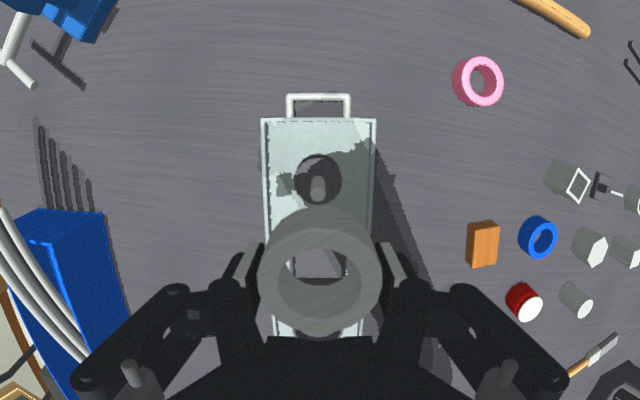

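The sleeve is held level, with the pin straight ahead at (318,185) and in line with the jaws.

```bash
python3 - <<'E'
from h import *
p=cams.camera_params("wrist");print(proj(p,[*PIN,.082],True),proj(p,[*PIN,.034],True))
place(PIN,.0345,-82.5); r.grip(.085); o(); r.move_linear([*PIN,.2],vel=.2); o()
cv2.imwrite("pics/w4.png",cams.capture("wrist"));cv2.imwrite("pics/t4.png",cams.capture("scene"))
E
python3 - <<'E'
import cv2,numpy as np
a=cv2.imread("pics/t4.png")[180:335,390:510];a=cv2.resize(a,(310,400),interpolation=2);b=cv2.resize(cv2.imread("pics/w4.png")[100:350,200:440],(384,400))
cv2.imwrite("pics/v4.png",np.hstack([a,b]))
E
```

```text
[317.12387313 193.69984576] [317.34253806 180.806756  ]
t8.3 [0.5961 0.2617 0.2   ] w0.0553 F [ 0.2 -0.2 -3.5]
touch at 2 6.219271535907985
t10.6 [0.5961 0.2621 0.0349] w0.0551 F [-1.3 -0.5  2.7]
t11.0 [0.5961 0.262  0.0345] w0.0849 F [-0.   0.1 -1.4]
t11.9 [0.5954 0.2617 0.1988] w0.0851 F [ 0.4  0.5 -1.6]
```

View pics/v4.png

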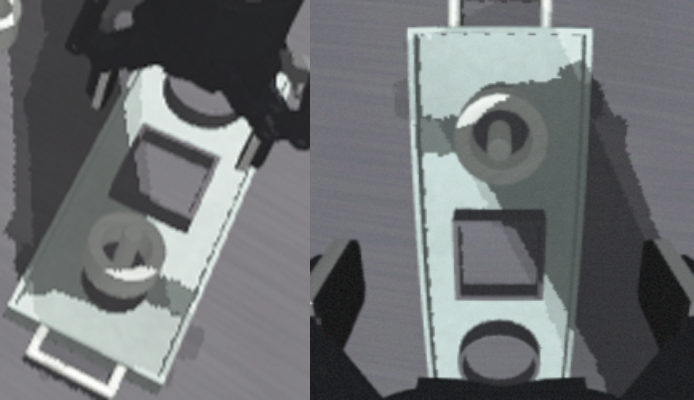

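The wide sleeve sits centred and level on the base around the pin, and contact came at the expected height. Next is the narrow sleeve.

```bash
python3 - <<'E'
import h; h.NAME="narrow"
from h import *
pick(OBJ["narrow"],0.002,-90,.044)
r.move_pose([*PIN,.22],q(-82.5)); cv2.imwrite("pics/w5.png",cams.capture("wrist"))
place(PIN,.0665,-82.5,up=.22)
cv2.imwrite("pics/w6.png",cams.capture("wrist"));cv2.imwrite("pics/t6.png",cams.capture("top"))
E
python3 - <<'E'
import cv2,numpy as np
a=cv2.resize(cv2.imread("pics/w5.png")[100:350,200:440],(384,400));b=cv2.resize(cv2.imread("pics/w6.png")[100:350,200:440],(384,400))
cv2.imwrite("pics/v6.png",np.hstack([a,b]))
E
```

```text
t16.0 [ 0.6429 -0.2947  0.0026] w0.0852 F [ 0.2  0.9 -0.2]
t16.5 [ 0.6427 -0.2946  0.0025] w0.0423 F [-2.  -0.3  5. ]
t17.7 [ 0.6418 -0.2942  0.1985] w0.0426 F [-0.1 -0.4 -1.8]
t20.2 [0.596  0.2619 0.22  ] w0.0426 F [ 0.2 -0.4 -1.9]
touch at 3 10.002188989872609
t22.6 [0.5961 0.2621 0.0665] w0.0426 F [-2.6 -2.2  8.1]
```

View pics/v6.png

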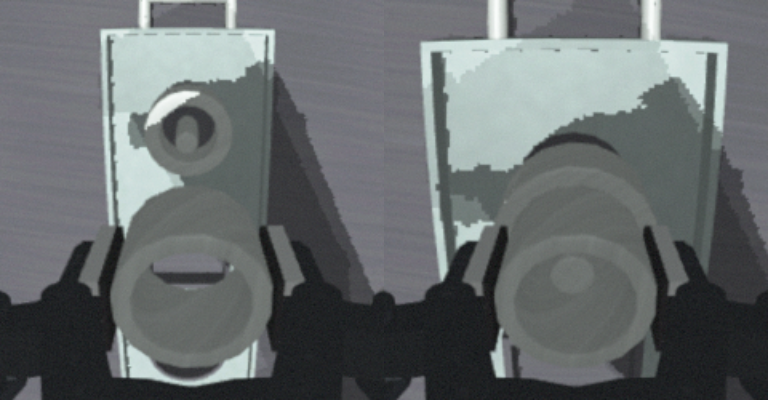

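The narrow sleeve rests flush on the wide one with the pin inside its bore, and contact was at the expected height. I'll release it and go for the slug.

```bash
python3 - <<'E'
import h; h.NAME="slug"
from h import *
r.grip(.085); o(); r.move_linear([*PIN,.22],vel=.2)
cv2.imwrite("pics/w7.png",cams.capture("wrist"))
pick(OBJ["slug"],0.028,-90,.038)
r.move_pose([*RC,.20],q(-82.5)); cv2.imwrite("pics/w8.png",cams.capture("wrist"));o()
p=cams.camera_params("wrist");print(proj(p,[*RC,.026],True))
E
python3 - <<'E'
import cv2,numpy as np
a=cv2.resize(cv2.imread("pics/w7.png")[100:350,200:440],(384,400));b=cv2.resize(cv2.imread("pics/w8.png")[100:350,200:440],(384,400))
cv2.imwrite("pics/v8.png",np.hstack([a,b]))
E
```

```text
t23.2 [0.596  0.262  0.0654] w0.0848 F [-0.1  0.4 -0.3]
t27.6 [ 0.4557 -0.1929  0.0285] w0.0847 F [0.4 0.3 0.3]
t28.1 [ 0.4555 -0.1929  0.0284] w0.0368 F [0.  0.8 6.6]
t29.1 [ 0.4545 -0.1925  0.1989] w0.0367 F [ 0.3  0.2 -7.1]
t30.8 [0.3984 0.2348 0.1998] w0.0368 F [-0.1  0.7 -6.1]
[317.74763414 179.20115443]
```

View pics/v8.png

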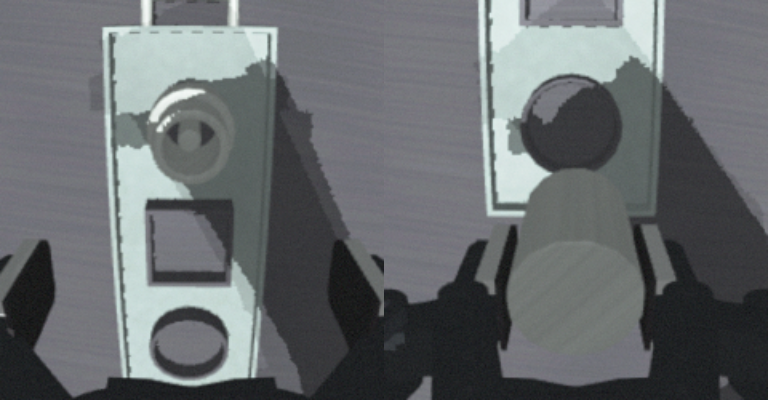

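Both sleeves are stacked level. The slug is held straight, and the cup at about (317,178) is within 2 mm of where I predicted it.

```bash
python3 - <<'E'
import h; h.NAME="block"
from h import *
place(RC,.0365,-82.5); r.grip(.085); o(); r.move_linear([*RC,.2],vel=.2)
cv2.imwrite("pics/w9.png",cams.capture("wrist"))
r.move_pose([*OBJ["block"],.18],q(-77.5)); p=cams.camera_params("wrist"); im=cams.capture("wrist");o()
a=np.radians(12.5)
C=[]
for sx,sy in((1,1),(1,-1),(-1,-1),(-1,1)):
    v=.017*np.array([sx*np.cos(a)-sy*np.sin(a),sx*np.sin(a)+sy*np.cos(a)]); C.append(proj(p,[*(np.array(OBJ["block"])+v),.06],True))
cv2.imwrite("pics/w10raw.png",im)
cv2.polylines(im,[np.array(C).round().astype(np.int32)],True,(0,0,255),1);cv2.imwrite("pics/w10.png",im)
E
python3 - <<'E'
import cv2,numpy as np
f=lambda n:cv2.resize(cv2.imread("pics/%s.png"%n)[100:350,200:440],(384,400))
cv2.imwrite("pics/v10.png",np.hstack([f("w9"),f("w10")]))
E
```

```text
t31.2 [0.3977 0.236  0.2   ] w0.0366 F [-0.7 -0.3 -5.9]
touch at 3 19.347220438789815
t33.7 [0.3978 0.2361 0.0364] w0.0369 F [-3.6 -2.1 13.4]
t34.2 [0.3977 0.2361 0.0354] w0.0851 F [ 0.3 -0.1  0.7]
t37.3 [ 0.5498 -0.2965  0.1801] w0.0853 F [-0.4  0.4  0.3]
```

View pics/v10.png

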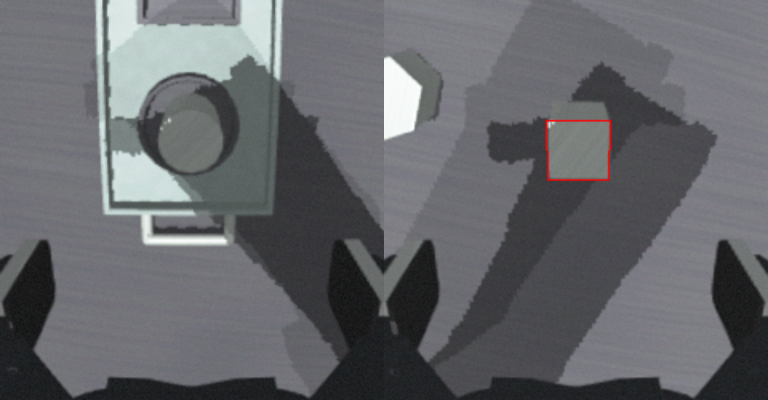

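The slug stands in the round cup, and the predicted square lies exactly on the block's top face. Now the block.

```bash
python3 - <<'E'
import h; h.NAME="block"
from h import *
pick(OBJ["block"],0.028,-77.5,.034)
place(SQ,.0365,-82.5); cv2.imwrite("pics/w11.png",cams.capture("wrist"))
r.grip(.085); o(); r.move_linear([*SQ,.22],vel=.2)
cv2.imwrite("pics/w12.png",cams.capture("wrist"))
r.move_pose([.55,-.2,.3],q(-77.5)); r.sleep(.3); o()
cv2.imwrite("pics/t12.png",cams.capture("top"));cv2.imwrite("pics/s12.png",cams.capture("scene"))
E
python3 - <<'E'
import cv2,numpy as np
f=lambda n:cv2.resize(cv2.imread("pics/%s.png"%n)[100:350,200:440],(384,400))
cv2.imwrite("pics/v12.png",np.hstack([f("w11"),f("w12")]))
a=cv2.resize(cv2.imread("pics/s12.png")[160:335,390:510],(400,583),interpolation=2)
b=cv2.resize(cv2.imread("pics/t12.png")[145:310,165:265],(353,583),interpolation=2)
cv2.imwrite("pics/v13.png",np.hstack([a,b]))
E
```

```text
t39.3 [ 0.5496 -0.2983  0.0286] w0.0852 F [ 0.7 -0.1 -0. ]
t39.8 [ 0.5493 -0.2982  0.0283] w0.0335 F [-0.7  1.   3.5]
t40.8 [ 0.5483 -0.2977  0.1985] w0.0334 F [-0.7 -0.2 -6.1]
t43.0 [0.4973 0.2483 0.2   ] w0.0333 F [ 0.5 -0.  -6. ]
touch at 3 11.684106244309785
t45.5 [0.4969 0.249  0.0363] w0.0331 F [-2.7 -2.   5.7]
t46.1 [0.4969 0.2491 0.0355] w0.0853 F [-0.6 -0.6 -0.6]
t49.2 [ 0.5502 -0.1994  0.2999] w0.0850 F [-0.8 -0.1  0.6]
```

View pics/v12.png

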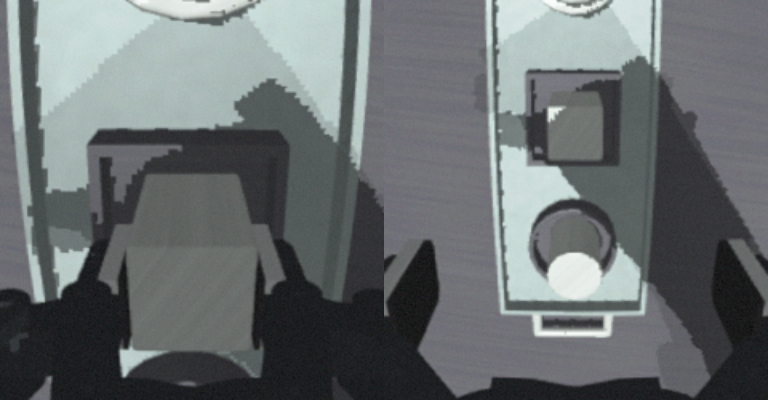

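View pics/v13.png

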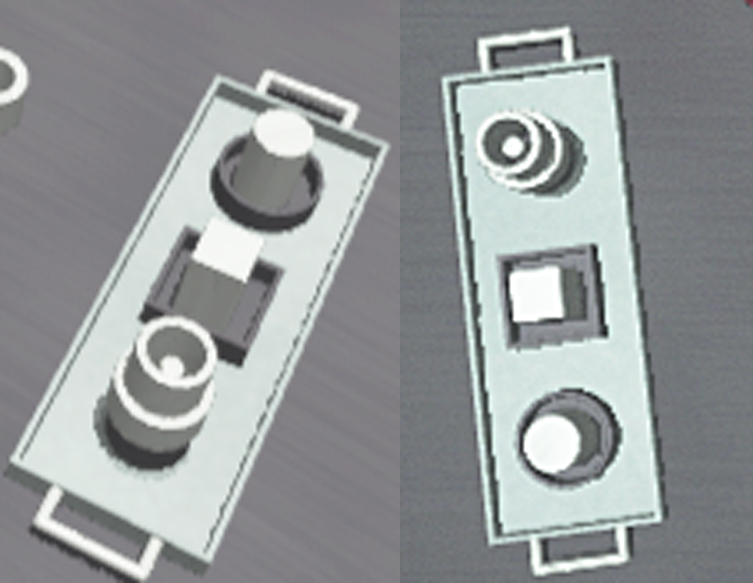

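View pics/t12.png

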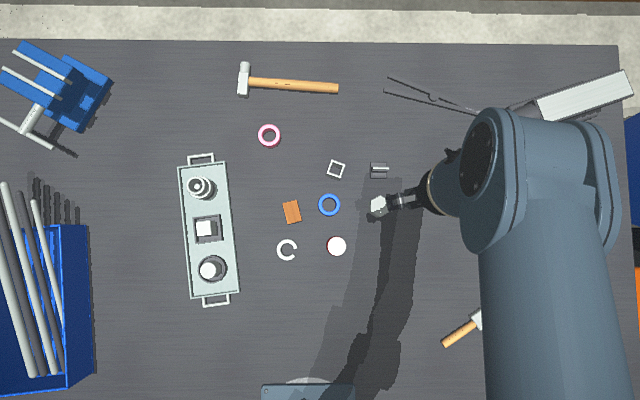

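All four pieces stand upright in their fittings: spindle stack at (201,187), block at (205,229) and slug at (209,271). The look-alikes are where they were.

Run:
```python
from h import *
o(); r.job_done()
```

```text
t49.3 [ 0.5501 -0.1997  0.3   ] w0.0850 F [-0.8 -0.9 -0.1]
the job is handed in; nothing more can be done
```

The caddy is loaded and handed in at 49 s of the 109 s allowed. The wide sleeve is on the spindle, with the narrow sleeve on top of it. The round slug is in the round cup and the square block in the square cup.

- **Seating:** each piece made contact within about 1 mm of its expected seated height before I let go. The highest wrist force I read was about 14 N.
- **Final pictures:** the top and scene views show all four pieces upright and down, with the gripper clear. The split sleeve, square tube and hex slug still stand where they were.
- **Disagreements:** the top and scene cameras differed by up to about 2.5 mm, well inside the fits, and the wrist views matched their average. No check failed.

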